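# Slide the thin cover plate out over the edge and fit it on the instrument case

### The job

The thin bare-metal cover plate lies in the shallow guide on the sprung top of the raised black stand, its back end under a small spring clip. Press on it lightly from above (it is spoilt by more than 15 N) and slide it out of the open front end until about a third of its length hangs over the edge, still lying flat; then take hold of the overhanging part, lift the plate off without letting it fall and set it down gently, flat, on top of the open narrow instrument case, lengthwise between its two raised ends and centred across its width. Let go, and leave the other things on the bench where they are.

Things in the scene. Friction and masses are not known exactly. Their poses are not given: they have to be found in the camera images.
- bed: top of the black stand: a level bed 170 (x) x 90 (y) mm, 60 mm above the bench; this origin lies 60 mm below its middle, +x to its back, away from the robot. Side rails (inner faces 54 mm apart, full length) and a back stop (face at x = +75 mm) rise 3 mm, flush with the plate, so its sides and back end cannot be got at; the front face, x = -85 mm, is open. All of it can sink
- bed_clip (a point): underside of the spring clip, a steel bar 24 mm wide near the bed's back end (66 mm behind the bed's middle), on a post 17 mm tall; it bears on the plate's last 5 to 9 mm with about 6 N, and the plate slides out forwards from under it. The bed floats on springs against an upper stop: a push of a few newtons makes it sink, up to 20 mm, one stand sooner than another; let go, it comes back
- bed_edge (a point): middle of the bed's open front edge, at the height of the surface the plate lies on; axes as the bed's
- plate_center (a point): centre (half-way up) of the loose cover plate: bare aluminium, 130 (x) x 50 (y) x 3 mm, about 60 g, alike both ways round. It starts flat in the guide, long x axis along the bed's x, front end about 25 mm short of the edge; a finger pressing with 8 to 13 N carries it along, under 7 N may slip over it. It tips off if its centre passes the edge. Spoilt by over 15 N from above; gripping it across its width is harmless
- plate: the same cover plate; origin at the centre of its underside
- case: fixed open-topped instrument case with a circuit board inside, 150 (x) x 42 (y) mm; origin at the centre of its underside. Its two long walls end 60 mm up and carry the plate, which sticks out 4 mm past them on each side; its two ends (7 mm thick, inner faces 136 mm apart along x) rise to 66 mm, so that the plate lies between them with 3 mm of play at each end
- case_rim (a point): centre of the case's open top, at the height of the long walls' rim, where the plate's underside comes to rest; axes as the case's
- tape: bystander: roll of tape lying flat, 76 mm across, 18 mm high; origin at its underside. Leave in place
- weight: bystander: small brass cylinder, 32 mm across, 30 mm high; origin at its underside. Leave in place
- flask: bystander: white bottle, 48 mm across, 110 mm high; origin at its underside. Leave in place
- driver: bystander: screwdriver lying flat; origin at its underside. Leave in place
- tray: bystander: small open two-compartment plastic tray, 110 x 80 x 25 mm; origin at its underside. Leave in place
- spanner: bystander: spanner lying flat; origin at its underside. Leave in place
- mug: bystander: white mug, 76 mm across, 85 mm high; origin at its underside. Leave in place
There are look-alikes about, which are no part of the job. Of the things that look like the plate, the smallest one is meant. What is shaped like the case but red is not meant.

How it is judged:
On the way:
1. the plate, lying flat on the stand's bed, hangs at least 30 mm over its front edge (x of plate_center in the frame of bed below -0.05 m and z of plate_center in the frame of bed between 0.059 and 0.0635 m and angle between plate_center's own z axis and vertical below 0.05 rad), for 0.2 s.
At the end, for the whole second after the job is handed in: the plate lies flat on the rim of the case between its raised ends, lengthwise (within 0.1 rad), centred within 5 mm across and 4 mm along, released and at rest (x of plate_center in the frame of case between -0.004 and 0.004 m and y of plate_center in the frame of case between -0.005 and 0.005 m and z of plate_center in the frame of case between 0.0595 and 0.0635 m and angle between plate_center's own z axis and vertical below 0.03 rad and angle between the x axis of plate_center and the x axis of case, either way round below 0.1 rad and linear speed of plate below 0.01 m/s); the robot touches nothing.
It fails at once if the plate is pressed against the bed with more than 24 N (the clip's 6 N included) (contact force between plate and bed above 24 N).
It fails at once if the plate is pressed or dropped on the case with more than 30 N (contact force between plate and case above 30 N).
It fails at once if the plate falls towards the bench (height (world z) of plate_center below 0.035 m).
It fails at once if another thing on the bench is displaced by more than 25 mm (distance of any of tape, weight, flask, driver, tray, spanner, mug from where it was at the start of the episode above 0.025 m).
It also fails if it takes over 64 s, if anything falls off the work surface, if the arm or the gripper's body presses on something with over 40 N, if the wrist force passes 120 N, or if a joint passes its speed limit or range.

### The arm

A 6-joint arm with a two-finger parallel gripper is mounted at the origin on the work surface. World frame = base frame: x ahead of the robot, y to its left, z up, the work surface at z = 0. Lengths are in m, angles in rad, forces in N, time in s.
With the tool pointing down it reaches from about 0.35 to 0.975 m from the base axis. Payload 4.9 kg.
Tool frame: the origin (TCP) lies on the mounting face of the last link; the fingertips stand 173 mm ahead of it and the grasp point (between the pads) lies ctrl.pinch_z ahead of it (ctrl.pinch_z is the distance from the TCP to the grasp point, in m); z points along the fingers, y is the line along which they close (so a half turn about z gives the same grasp; the last joint's range is limited). The gripper opens to 85 mm and grips with 20 to 120 N. Pads are 22 mm wide; open, the fingers measure 114 mm over their backs; the gripper's body (76 mm by 85 mm) begins 54 mm behind the grasp point. The pads swing forward as they close: fully open they stand 13 mm farther back than shut.
Start: joints at [1.223, 0.053, 1.613, -0, 1.476, -0.119], TCP at [0.142, 0.609, 0.405] pointing down, gripper open.
Joint ranges: [-3.01, 3.01], [-1.01, 2.22], [0.06, 2.58], [-1.02, 4.17], [0.09, 2.62], [-3.14, 3.14]. Speed limits (rad/s): [2.57, 2.57, 3.14, 3.14, 3.14, 3.14].

### API

Orientations are given as a rotation vector (axis times angle).
In Python, from station import telemetry, eyes, ctrl gives the robot as it stands.
- The arm moves only by the tool apply_moves, never from a script. Its argument "plan" is a list of rows, each a list of 5 numbers: the finger opening in m, from 0 to 0.0854, then the shift along the tool's x, y, z in m, then the turn about the tool's z in rad. In form: [[jaw, x, y, z, roll], ...]. A call has 1 to 12 rows; each row is the pose to reach, as a shift and turn from the pose commanded when the call began, along the tool's axes at that moment; what a row does not reach only later rows make up. A row lasts 1/12 s, in which the tool goes at most 41.7 mm and 7.16 degrees, less where a joint would pass 70% of its speed; a pose out of reach is approached as far as the arm can. A call with a gripper value outside its range is refused whole. The fingers move at their own pace and stop on an object; "newtons" is the grip in N (left out, the last holds). Time passes only in rows, so rows that repeat a pose let the fingers close. It gives the time, the measured TCP pose, the force, the opening and the grip force at its end, in the units of the state.
- telemetry.get_obs(): the state, without advancing time (a new reading comes with each control period).
- eyes.get_image(name): name is "scene" or "top"; returns a dict with "img" (480x640x3 uint8, blue, green, red), "range_z" (480x640 float32, m along the optical axis (not along the pixel's ray), 0 where there is no reading), "K" (3x3 intrinsics, pixels), "pose" (4x4, takes a point from camera to world coordinates). Camera axes: x right, y down, z forward; pixel columns grow to the right and rows downward; lengths in m; the calibration is good to about 2 mm. A picture is of the moment at which its call begins.
- ctrl.finish_job(): hands the job in; it is judged then, once.
Trained networks look in a picture, given as the dict that the camera call returned (one of the last four; its "shot" number tells which), for a name from the list of things; names that differ only in an ending like _2 or _b are one class to them, and where a whole thing is asked for, a point or a joint stands for the part that bears it (a point fixed in the world has none). Each returns a list of dicts, best first, with "confidence" (0 to 1); they miss things now and then, are a little off and sometimes report something else, mostly with a low value. They report only what shows in the picture. A call takes as long as a camera call. They do not tell look-alikes from the thing itself.
- eyes.search_frame(thing, picture): "box" ([left, top, right, bottom] in pixels, round what is visible of it).
- eyes.outline_of(thing, picture): "region" (480x640 bool, what is visible of it) and "box" ([left, top, right, bottom] in pixels, round what is visible of it).
- eyes.tip_of(thing, picture): "point" ([column, row] in pixels: a listed point, or the origin of a listed thing).
The state is a dict: "t": time; "q": joint angles; "dq": joint speeds; "effort": joint torques, N m; "tool_pos": TCP position; "tool_rot": TCP orientation; "contact_force": force on the tool from outside, world axes, zero at the start; "wrist_torque": the same for the moment, N m; "opening": finger opening in m; "grip_force": force on a finger pad.
Only numpy, scipy, OpenCV 4.12 (cv2) and the standard library are available. Lean on these libraries where they do the work, as an engineer would, in place of code of your own. Each camera call takes 0.05 s, during which the arm holds its last target. There are 200 camera calls.

## Working session

There is one attempt and no reset: what is moved stays moved. The work goes in short steps, Python scripts to look and compute and a tool call to move; the robot and the scene stay as the last step left them, time stands still between calls to the robot, and variables do not carry over. Pictures are saved under pics/ and viewed, at most 10 in all, crops included, and the job is handed in when it is done.

Besides the shell and the picture viewer there is one more tool, called after "Emit:" as name(argument=value, ...), one argument or row to a line, values as JSON. apply_moves: Moves the arm, as the interface text tells. Its arguments: {"type":"object","properties":{"plan":{"type":"array","items":{"type":"array","items":{"type":"number"}}},"newtons":{"type":"number"}},"required":["plan"]}

```bash
ls; mkdir -p pics
cat > h.py <<'E'
import numpy as np, cv2
from station import telemetry, eyes, ctrl
def world(p,mask=None):
    z=p["range_z"];K=p["K"];v,u=np.mgrid[:480,:640]
    P=np.stack([(u-K[0,2])/K[0,0]*z,(v-K[1,2])/K[1,1]*z,z,np.ones_like(z)],-1)@p["pose"].T
    P=P[...,:3].copy();P[z==0]=np.nan
    return P
def proj(p,X):
    c=np.linalg.inv(p["pose"])@np.r_[X,1];q=p["K"]@c[:3];return q[:2]/q[2]
E
python3 - <<'E'
from h import *
a=eyes.get_image("top");b=eyes.get_image("scene")
cv2.imwrite("pics/top0.png",a["img"]);cv2.imwrite("pics/scene0.png",b["img"])
np.set_printoptions(precision=3,suppress=True)
print(a["pose"],b["pose"],ctrl.pinch_z)
for n,p in(("top",a),("scene",b)):
    W=world(p)
    for t in["plate","bed","case"]:
        for d in eyes.outline_of(t,p):
            w=W[d["region"]];print(n,t,round(d["confidence"],2),np.array(d["box"]).round(),np.nanmedian(w,0),np.nanpercentile(w[:,2],95))
    for t in["plate_center","bed_edge","bed_clip","case_rim"]:
        for d in eyes.tip_of(t,p):
            u,v=np.array(d["point"]).round().astype(int);print(n,t,round(d["confidence"],2),u,v,W[v,u])
o=telemetry.get_obs();print(o["t"],o["tool_pos"],o["tool_rot"],o["opening"])
E
```

```text
pics
[[-0.013 -0.991  0.132  0.322]
 [-1.     0.014  0.008 -0.011]
 [-0.009 -0.132 -0.991  1.707]
 [ 0.     0.     0.     1.   ]] [[-0.768  0.426 -0.479  1.196]
 [ 0.64   0.489 -0.592  0.781]
 [-0.018 -0.761 -0.648  0.967]
 [ 0.     0.     0.     1.   ]] 0.1547
top plate 0.97 [394. 187. 420. 237.] [ 0.585 -0.196  0.063] 0.0699707361949216
top plate 0.88 [465. 279. 524. 345.] [ 0.3   -0.441  0.005] 0.011642247650613767
top plate 0.62 [366. 261. 421. 325.] [ 0.357 -0.162  0.005] 0.011427511051664336
top plate 0.48 [266. 178. 298. 229.] [0.622 0.162 0.036] 0.06440480643301581
top bed 0.81 [384. 182. 428. 247.] [ 0.572 -0.196  0.063] 0.07102324364865369
top case 0.95 [266. 176. 297. 230.] [0.623 0.161 0.036] 0.06488142206107748
top case 0.57 [254. 242. 277. 295.] [0.433 0.207 0.037] 0.06597193612096611
top plate_center 0.83 397 297 [ 0.348 -0.166  0.002]
top plate_center 0.82 495 313 [ 0.3   -0.442  0.005]
top bed_edge 0.78 416 245 [ 0.496 -0.224  0.006]
top bed_clip 0.57 402 191 [ 0.644 -0.182  0.065]
top bed_clip 0.41 191 179 [0.685 0.411 0.074]
top case_rim 0.82 264 265 [0.443 0.21  0
[... 413 characters left out ...]
8633671371501
scene bed 0.75 [234. 197. 304. 239.] [ 0.595 -0.169  0.063] 0.07197540146269471
scene bed 0.2 [278. 266. 310. 287.] [0.645 0.003 0.016] 0.021095024289268127
scene case 0.94 [386. 252. 446. 303.] [0.436 0.221 0.041] 0.06442086448704584
scene case 0.66 [310. 283. 378. 329.] [0.627 0.169 0.041] 0.06355126070485492
scene plate_center 0.63 266 213 [ 0.582 -0.201  0.066]
scene plate_center 0.58 293 160 [ 0.306 -0.442  0.003]
scene bed_edge 0.75 289 197 [ 0.44  -0.289  0.002]
scene bed_clip 0.68 257 229 [ 0.639 -0.162  0.065]
scene case_rim 0.95 343 296 [0.613 0.147 0.042]
scene case_rim 0.94 418 269 [0.407 0.196 0.035]
0.8 [0.142 0.609 0.405] [-0.359 -3.121  0.   ] 0.0852487207868577
```

View pics/top0.png

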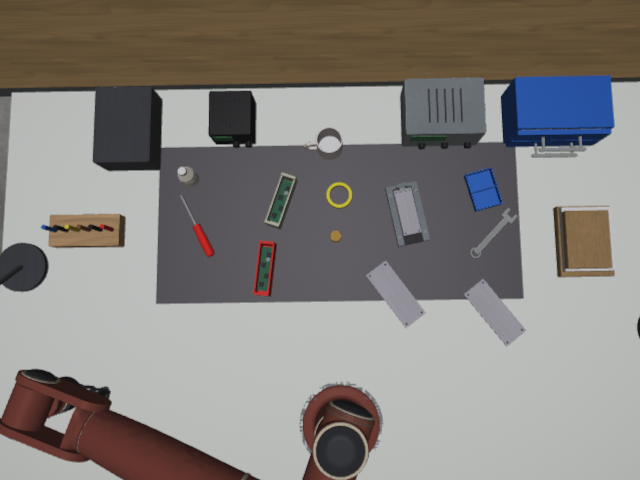

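View pics/scene0.png

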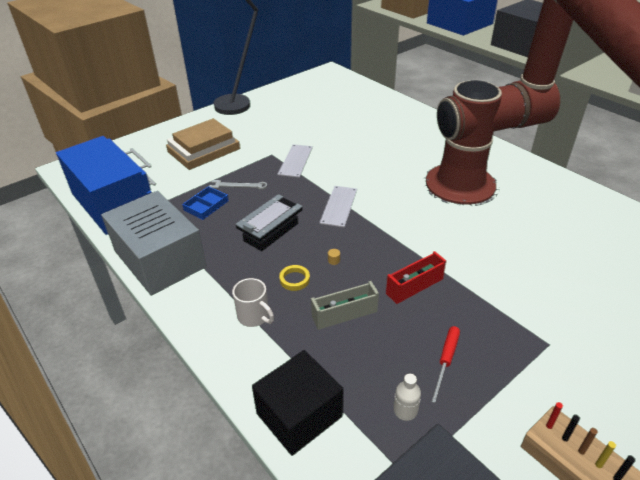

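Plate candidates in top view: (407,212) in the guide on the stand (small), (395,293) and (495,312) larger plates lying on the bench. The one on the stand is the smallest and matches. For the case, grey (280,200) is meant and red (265,268) is not. Next I check this in a crop and fit the poses.

```bash
cat >> h.py <<'E'
def onplane(p,uv,h):
    uv=np.atleast_2d(uv).astype(float);R=p["pose"][:3,:3];o=p["pose"][:3,3]
    d=np.c_[uv,np.ones(len(uv))]@np.linalg.inv(p["K"]).T@R.T
    return o+d*((h-o[2])/d[:,2])[:,None]
def rect(p,mask,h):
    v,u=np.nonzero(mask);X=onplane(p,np.c_[u,v],h)[:,:2].astype(np.float32)
    (c,s,_)=r=cv2.minAreaRect(X*1000);B=cv2.boxPoints(r)
    e=[B[1]-B[0],B[2]-B[1]];L=max(e,key=np.linalg.norm);L=L*np.sign(L[0])
    return np.round(c,1),np.round(sorted(s),1),round(float(np.arctan2(L[1],L[0])),3)
E
python3 - <<'E'
from h import *
a=eyes.get_image("top");b=eyes.get_image("scene")
crops=[]
for n,p,(x0,y0,x1,y1) in(("top",a,(375,170,440,255)),("scene",b,(228,190,310,252))):
    crops.append(cv2.resize(p["img"][y0:y1,x0:x1],(390,510),interpolation=cv2.INTER_CUBIC))
    g=cv2.cvtColor(p["img"],cv2.COLOR_BGR2GRAY)
    for t,h in(("plate",.063),("case",.06),("bed",.063)):
        for d in eyes.outline_of(t,p):
            if d["confidence"]<.4: continue
            m=d["region"];print(n,t,round(d["confidence"],2),np.array(d["box"]).round(),rect(p,m,h),"mean",np.array((m*np.array(1)).sum()))
    # bright-plate by threshold inside bed area
    W=world(p);
    m=(np.abs(W[...,2]-.063)<.012)&(W[...,0]>.45)&(W[...,0]<.7)&(W[...,1]<-.1)&(W[...,1]>-.28)
    print(n,"bed-height",rect(p,cv2.morphologyEx(m.astype(np.uint8),cv2.MORPH_OPEN,np.ones((3,3))),.063))
    mm=(m&(g>150)).astype(np.uint8);k,l,s,_=cv2.connectedComponentsWithStats(mm);i=1+np.argmax(s[1:,4]);print("bright",s[i],rect(p,l==i,.063))
    m=(np.abs(W[...,2]-.063)<.02)&(W[...,0]>.52)&(W[...,0]<.75)&(W[...,1]<.24)&(W[...,1]>.08)
    m=cv2.morphologyEx(m.astype(np.uint8),cv2.MORPH_OPEN,np.ones((2,2)));print("case",rect(p,m,.063))
cv2.imwrite("pics/crop.png",np.hstack(crops))
E
```

```text
top plate 0.88 [464. 277. 526. 347.] (array([ 302. , -426.7]), array([ 74.4, 183.7]), 0.662) mean 1808
top plate 0.73 [386. 184. 430. 246.] (array([ 578.7, -194.6]), array([ 90.7, 170.8]), 0.184) mean 1030
top plate 0.65 [367. 262. 420. 327.] (array([ 355.4, -156.6]), array([ 69.2, 179.9]), 0.627) mean 1629
top plate 0.56 [396. 187. 423. 238.] (array([ 585.5, -195.9]), array([ 54.5, 129. ]), 0.211) mean 842
top case 0.94 [266. 175. 295. 230.] (array([620.1, 157.9]), array([ 48. , 153.1]), -0.341) mean 880
top case 0.83 [256. 238. 276. 296.] (array([432.3, 202.6]), array([ 53.5, 150.6]), -0.09) mean 947
top bed 0.77 [384. 180. 434. 247.] (array([ 580.4, -195.9]), array([ 93.7, 174.8]), 0.188) mean 1244
top bed-height (array([ 579.2, -195.1]), array([ 91.6, 170.8]), 0.195)Traceback (most recent call last):
  File "<stdin>", line 15, in <module>
    return _wrapfunc(a, 'argmax', axis=axis, out=out, **kwds)
    return bound(*args, **kwds)
ValueError: attempt to get argmax of an empty sequence
```

Run:
```python
from h import *
a=eyes.get_image("top");b=eyes.get_image("scene")
crops=[]
for n,p,(x0,y0,x1,y1) in(("top",a,(375,170,440,255)),("scene",b,(228,190,310,252))):
    crops.append(cv2.resize(p["img"][y0:y1,x0:x1],(390,510),interpolation=cv2.INTER_CUBIC))
    g=cv2.cvtColor(p["img"],cv2.COLOR_BGR2GRAY)
    W=world(p)
    op=lambda m:cv2.morphologyEx(m.astype(np.uint8),cv2.MORPH_OPEN,np.ones((3,3)))
    m=(np.abs(W[...,2]-.063)<.012)&(W[...,0]>.45)&(W[...,0]<.7)&(W[...,1]<-.1)&(W[...,1]>-.28)
    print(n,"bed-height",rect(p,op(m),.063),g[m].min(),g[m].max())
    mm=op(m&(g>125));k,l,s,_=cv2.connectedComponentsWithStats(mm)
    if k>1: i=1+np.argmax(s[1:,4]);print("bright",s[i],rect(p,l==i,.063))
    m=(W[...,2]>.045)&(W[...,2]<.08)&(W[...,0]>.52)&(W[...,0]<.75)&(W[...,1]<.26)&(W[...,1]>.08)
    k,l,s,_=cv2.connectedComponentsWithStats(m.astype(np.uint8));i=1+np.argmax(s[1:,4]);print("case",rect(p,l==i,.061),s[i])
cv2.imwrite("pics/crop.png",np.hstack(crops))
W=world(a);c=a["img"][170:235,258:305];c2=b["img"][275:335,300:385]
cv2.imwrite("pics/crop2.png",np.hstack([cv2.resize(c,(380,525),interpolation=cv2.INTER_CUBIC),cv2.resize(c2,(420,525))]))
```

```text
top bed-height (array([ 579.2, -195.1]), array([ 91.5, 170.8]), 0.192) 46 150
bright [396 188  24  46 729] (array([ 589.2, -194.7]), array([ 48.3, 131.3]), 0.197)
case (array([624.3, 160.7]), array([ 45.7, 152.2]), -0.336) [264 173  33  55 323]
scene bed-height (array([ 580.3, -186.5]), array([102.8, 180.7]), 0.191) 5 201
bright [ 238  195   62   42 1016] (array([ 577.2, -194.1]), array([ 88.1, 168.2]), 0.192)
case (array([626. , 169.2]), array([ 61.5, 156.9]), -0.339) [311 281  68  36 863]
```

View pics/crop.png

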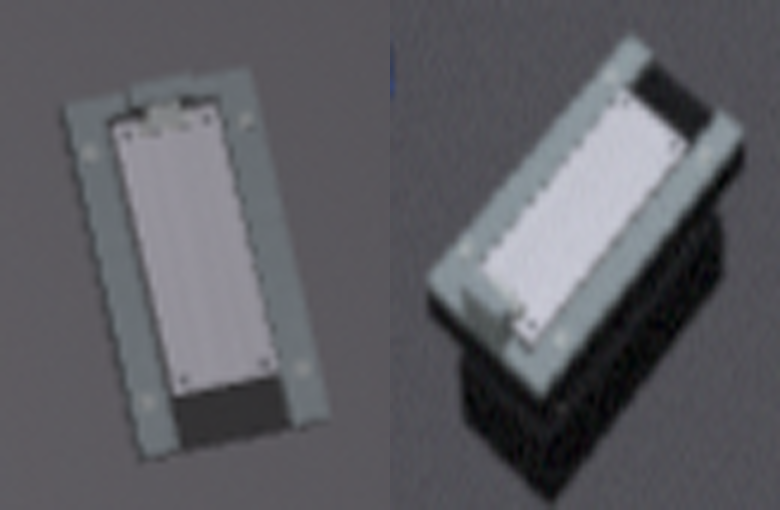

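View pics/crop2.png

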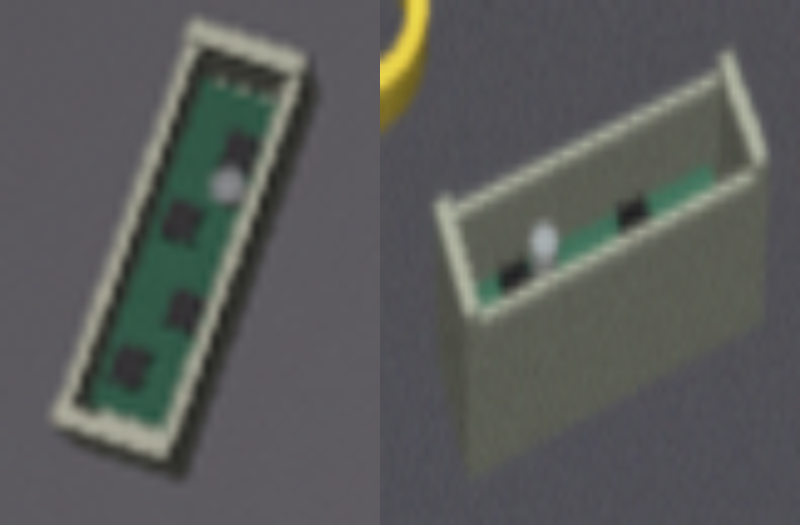

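The crops confirm it: the small bare plate lies in the guide, with the clip at its back (top ≈ 402,191) and the open front toward the robot (≈ 413,245). The grey case is at top ≈ (280,202). I add a move helper and compute the approach.

```bash
cat >> h.py <<'E'
from scipy.spatial.transform import Rotation as Ro
BED=np.array([.5795,-.1950]);BY=.193
def bedpt(x,y=0): return BED+np.array([np.cos(BY)*x-np.sin(BY)*y,np.sin(BY)*x+np.cos(BY)*y])
def togo(xy,z,yaw):
    """shift/roll to bring TCP to xy,z with tool y line perpendicular to yaw"""
    o=telemetry.get_obs();R=Ro.from_rotvec(o["tool_rot"]).as_matrix()
    s=R.T@(np.r_[xy,z]-o["tool_pos"]);x=R.T@np.array([np.cos(yaw),np.sin(yaw),0])
    r=np.arctan2(x[1],x[0]);r=(r+np.pi/2)%np.pi-np.pi/2
    print("shift mm",(s*1000).round(1),"roll",round(r,4),"q6",o["q"][5].round(2),"F",np.round(o["contact_force"],1),"t",round(o["t"],2));return s,r
E
python3 - <<'E'
from h import *
togo(bedpt(.030),.30,BY);print(Ro.from_rotvec(telemetry.get_obs()["tool_rot"]).as_matrix().round(3))
# refine case pose by rim colour
p=eyes.get_image("top");hsv=p["img"].astype(int);W=world(p)
m=(W[...,2]>.03)&(W[...,0]>.52)&(W[...,0]<.75)&(W[...,1]<.26)&(W[...,1]>.08)&(p["img"].min(2)>95)
k,l,s,_=cv2.connectedComponentsWithStats(m.astype(np.uint8),connectivity=8);i=1+np.argmax(s[1:,4])
print(s[i],rect(p,l==i,.061),rect(p,l==i,.064))
E
```

```text
shift mm [-636.  -671.2  104.7] roll -0.4218 q6 -0.12 F [-0.6 -0.5  0.5] t 1.15
[[-0.974  0.227  0.   ]
 [ 0.227  0.974  0.   ]
 [-0.     0.    -1.   ]]
[264 173  32  54 243] (array([625.6, 161.9]), array([ 42.6, 150.4]), -0.336) (array([625.1, 161.6]), array([ 42.5, 150.1]), -0.336)
```

Emit:
apply_moves(
  plan=[
    [0,-30,0,0,0],
  ],
)

```text
t: 1.28
tool_pos: [0.1781, 0.6003, 0.4049]
tool_rot: [-0.347, -3.119, -0.001]
contact_force: [0.3, -0.4, -0.3]
opening: 0.0753
grip_force: 0.0
```

That row should have been in metres; the rate limit kept the move to about 37 mm. I recompute from here.

```bash
python3 -c "
from h import *
togo(bedpt(.030),.30,BY)"
```

```text
shift mm [-594.2 -675.6  102.6] roll -0.4146 q6 -0.19 F [ 0.3 -0.4 -0.3] t 1.28
```

Emit:
apply_moves(
  plan=[
    [0,-0.594,-0.676,0.04,-0.41],
    [0,-0.594,-0.676,0.04,-0.41],
    [0,-0.594,-0.676,0.04,-0.41],
    [0,-0.594,-0.676,0.04,-0.41],
    [0,-0.594,-0.676,0.04,-0.41],
    [0,-0.594,-0.676,0.04,-0.41],
    [0,-0.594,-0.676,0.04,-0.41],
    [0,-0.594,-0.676,0.04,-0.41],
    [0,-0.594,-0.676,0.04,-0.41],
    [0,-0.594,-0.676,0.04,-0.41],
    [0,-0.594,-0.676,0.04,-0.41],
    [0,-0.594,-0.676,0.04,-0.41],
  ],
)

```text
t: 2.28
tool_pos: [0.4178, 0.1588, 0.383]
tool_rot: [-0.284, 3.127, 0.0]
contact_force: [1.1, 0.8, -0.2]
opening: -0.0
grip_force: 0.0
```

```bash
python3 -c "
from h import *
togo(bedpt(.030),.30,BY)"
```

```text
shift mm [-125.2 -376.8   83.1] roll -0.0117 q6 -1.56 F [ 1.1  0.8 -0.2] t 2.28
```

Emit:
apply_moves(
  plan=[
    [0,-0.125,-0.377,0.05,-0.01],
    [0,-0.125,-0.377,0.05,-0.01],
    [0,-0.125,-0.377,0.05,-0.01],
    [0,-0.125,-0.377,0.05,-0.01],
    [0,-0.125,-0.377,0.05,-0.01],
    [0,-0.125,-0.377,0.05,-0.01],
    [0,-0.125,-0.377,0.05,-0.01],
    [0,-0.125,-0.377,0.05,-0.01],
    [0,-0.125,-0.377,0.05,-0.01],
    [0,-0.125,-0.377,0.05,-0.01],
    [0,-0.125,-0.377,0.05,-0.01],
    [0,-0.125,-0.377,0.05,-0.01],
  ],
)

```text
t: 3.28
tool_pos: [0.6085, -0.1887, 0.332]
tool_rot: [0.297, -3.127, -0.001]
contact_force: [-0.8, 0.9, 0.0]
opening: -0.0
grip_force: 0.0
```

```bash
python3 -c "
from h import *
togo(bedpt(.030),.25,BY)"
```

```text
shift mm [-0.4 -0.7 82. ] roll -0.0038 q6 -2.18 F [-0.8  0.9  0. ] t 3.28
```

Emit:
apply_moves(
  plan=[
    [0,0,-0.001,0.04,-0.004],
    [0,0,-0.001,0.07,-0.004],
    [0,0,-0.001,0.085,-0.004],
    [0,0,-0.001,0.09,-0.004],
    [0,0,-0.001,0.09,-0.004],
    [0,0,-0.001,0.09,-0.004],
  ],
)

```text
t: 3.78
tool_pos: [0.6091, -0.1882, 0.2443]
tool_rot: [-0.307, 3.125, -0.002]
contact_force: [-0.4, 0.8, 0.3]
opening: -0.0002
grip_force: 0.0
```

```bash
python3 -c "
from h import *
togo(bedpt(.030),.236,BY)
p=eyes.get_image('scene');c=p['img'][150:260,210:330];cv2.imwrite('pics/s1.png',cv2.resize(c,(640,587)))"
```

```text
shift mm [ 0.3 -1.   8.3] roll 0.0029 q6 -2.18 F [-0.4  0.8  0.3] t 3.78
```

View pics/s1.png

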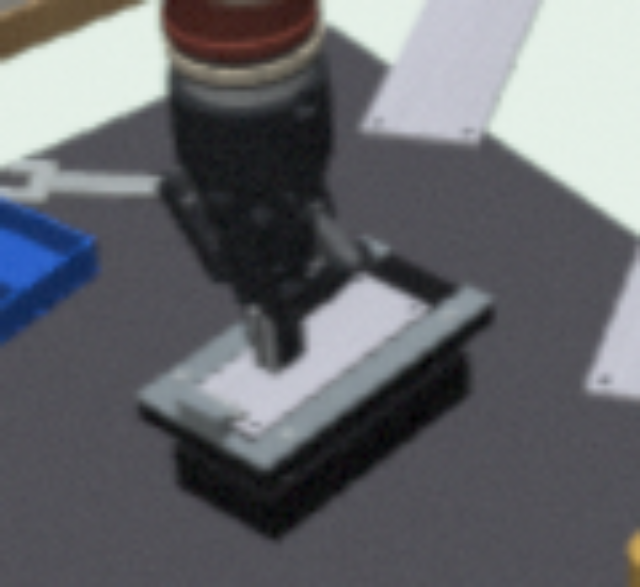

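The closed fingers hover just above the plate's rear half, at crop ≈ (275,365), clear of the clip. I descend in small steps.

Emit:
apply_moves(
  plan=[
    [0,0,-0.001,0.003,0],
    [0,0,-0.001,0.006,0],
    [0,0,-0.001,0.007,0],
    [0,0,-0.001,0.008,0],
    [0,0,-0.001,0.008,0],
  ],
)

```text
t: 4.25
tool_pos: [0.6089, -0.1897, 0.235]
tool_rot: [-0.306, 3.126, -0.001]
contact_force: [0.1, 0.0, 1.0]
opening: 0.0001
grip_force: 0.8
```

Emit:
apply_moves(
  plan=[
    [0,0,0,0.001,0],
    [0,0,0,0.001,0],
    [0,0,0,0.001,0],
  ],
)

```text
t: 4.5
tool_pos: [0.6089, -0.1896, 0.234]
tool_rot: [-0.306, 3.126, -0.001]
contact_force: [0.6, -0.3, 2.2]
opening: 0.0001
grip_force: 1.1
```

Emit:
apply_moves(
  plan=[
    [0,0,0,0.001,0],
    [0,0,0,0.001,0],
    [0,0,0,0.001,0],
  ],
)

```text
t: 4.75
tool_pos: [0.6089, -0.1896, 0.2329]
tool_rot: [-0.306, 3.126, -0.001]
contact_force: [0.6, -0.2, 2.6]
opening: -0.0003
grip_force: 1.4
```

Emit:
apply_moves(
  plan=[
    [0,0,0,0.001,0],
    [0,0,0,0.002,0],
    [0,0,0,0.002,0],
    [0,0,0,0.002,0],
  ],
)

```text
t: 5.08
tool_pos: [0.6089, -0.1897, 0.2309]
tool_rot: [-0.306, 3.126, -0.001]
contact_force: [0.2, -0.0, 4.4]
opening: 0.0003
grip_force: 2.0
```

Emit:
apply_moves(
  plan=[
    [0,0,0,0.001,0],
    [0,0,0,0.002,0],
    [0,0,0,0.002,0],
    [0,0,0,0.002,0],
  ],
)

```text
t: 5.42
tool_pos: [0.6089, -0.1896, 0.229]
tool_rot: [-0.306, 3.126, -0.001]
contact_force: [1.2, -1.2, 4.8]
opening: -0.0001
grip_force: 2.6
```

Emit:
apply_moves(
  plan=[
    [0,0,0,0.002,0],
    [0,0,0,0.004,0],
    [0,0,0,0.004,0],
    [0,0,0,0.004,0],
  ],
)

```text
t: 5.75
tool_pos: [0.6089, -0.1897, 0.2253]
tool_rot: [-0.306, 3.126, -0.001]
contact_force: [0.1, -0.1, 7.1]
opening: 0.0002
grip_force: 3.7
```

Emit:
apply_moves(
  plan=[
    [0,0,0,0.001,0],
    [0,0,0,0.002,0],
    [0,0,0,0.002,0],
    [0,0,0,0.002,0],
  ],
)

```text
t: 6.08
tool_pos: [0.609, -0.1896, 0.2236]
tool_rot: [-0.306, 3.126, -0.001]
contact_force: [-1.0, -0.4, 8.5]
opening: -0.0003
grip_force: 4.2
```

Emit:
apply_moves(
  plan=[
    [0,0,0,0.0015,0],
    [0,0,0,0.003,0],
    [0,0,0,0.003,0],
    [0,0,0,0.003,0],
  ],
)

```text
t: 6.42
tool_pos: [0.609, -0.1897, 0.2209]
tool_rot: [-0.306, 3.126, -0.001]
contact_force: [-2.0, 0.7, 9.8]
opening: 0.0001
grip_force: 5.0
```

Emit:
apply_moves(
  plan=[
    [0,0.001,0,0.0005,0],
    [0,0.003,0,0.0005,0],
    [0,0.006,0,0.0005,0],
    [0,0.009,0,0.0005,0],
    [0,0.012,0,0.0005,0],
    [0,0.015,0,0.0005,0],
    [0,0.018,0,0.0005,0],
    [0,0.021,0,0.0005,0],
    [0,0.024,0,0.0005,0],
    [0,0.027,0,0.0005,0],
    [0,0.03,0,0.0005,0],
    [0,0.03,0,0.0005,0],
  ],
)

```text
t: 7.42
tool_pos: [0.58, -0.1958, 0.2212]
tool_rot: [-0.305, 3.123, -0.003]
contact_force: [-0.6, 0.4, 9.8]
opening: 0.0001
grip_force: 4.9
```

```bash
cat >> h.py <<'E'
def front(p):
    """profile of brightness along bed axis, off-centre lines, at plate height"""
    g=cv2.cvtColor(p["img"],cv2.COLOR_BGR2GRAY)
    xs=np.arange(-.15,-.02,.004);ys=np.arange(-.018,.019,.004)
    r=[np.mean([g[tuple(np.round(proj(p,np.r_[bedpt(x,y),ZP])).astype(int)[::-1])] for y in ys]) for x in xs]
    print(np.c_[xs*1000,r].round().astype(int).tolist())
E
python3 -c "
import h
from h import *
togo(bedpt(-.035),.2209,BY)
h.ZP=.048
front(eyes.get_image('scene'));front(eyes.get_image('top'))"
```

```text
shift mm [35.4  0.9  0.2] roll 0.002 q6 -2.21 F [-0.6  0.4  9.8] t 7.42
[[-150, 81], [-146, 82], [-142, 82], [-138, 82], [-134, 82], [-130, 82], [-126, 82], [-122, 82], [-118, 82], [-114, 82], [-110, 83], [-106, 82], [-102, 81], [-98, 81], [-94, 80], [-90, 89], [-86, 150], [-82, 177], [-78, 180], [-74, 176], [-70, 174], [-66, 168], [-62, 169], [-58, 164], [-54, 164], [-50, 167], [-46, 164], [-42, 164], [-38, 167], [-34, 158], [-30, 143], [-26, 137], [-22, 121]]
[[-150, 90], [-146, 89], [-142, 85], [-138, 82], [-134, 77], [-130, 70], [-126, 57], [-122, 55], [-118, 56], [-114, 56], [-110, 57], [-106, 58], [-102, 60], [-98, 60], [-94, 60], [-90, 58], [-86, 60], [-82, 60], [-78, 61], [-74, 63], [-70, 63], [-66, 65], [-62, 67], [-58, 68], [-54, 70], [-50, 69], [-46, 70], [-42, 74], [-38, 81], [-34, 93], [-30, 107], [-26, 117], [-22, 123]]
```

Emit:
apply_moves(
  plan=[
    [0,0.002,0.001,0.0005,0],
    [0,0.005,0.001,0.0005,0],
    [0,0.009,0.001,0.0005,0],
    [0,0.013,0.001,0.0005,0],
    [0,0.017,0.001,0.0005,0],
    [0,0.021,0.001,0.0005,0],
    [0,0.025,0.001,0.0005,0],
    [0,0.029,0.001,0.0005,0],
    [0,0.033,0.001,0.0005,0],
    [0,0.036,0.001,0.0005,0],
    [0,0.038,0.001,0.0005,0],
    [0,0.038,0.001,0.0005,0],
  ],
)

```text
t: 8.52
tool_pos: [0.5427, -0.2022, 0.2207]
tool_rot: [-0.305, 3.123, -0.003]
contact_force: [0.9, -0.1, 10.9]
opening: -0.0
grip_force: 5.1
```

```bash
python3 -c "
import h
from h import *
togo(bedpt(-.035),.2209,BY)
h.ZP=.048
front(eyes.get_image('scene'))"
```

```text
shift mm [-2.5 -0.  -0.2] roll 0.002 q6 -2.25 F [ 0.9 -0.1 10.9] t 8.52
[[-150, 82], [-146, 81], [-142, 81], [-138, 80], [-134, 78], [-130, 80], [-126, 99], [-122, 165], [-118, 171], [-114, 168], [-110, 167], [-106, 163], [-102, 163], [-98, 164], [-94, 164], [-90, 164], [-86, 168], [-82, 164], [-78, 161], [-74, 158], [-70, 145], [-66, 127], [-62, 111], [-58, 98], [-54, 100], [-50, 110], [-46, 108], [-42, 118], [-38, 137], [-34, 165], [-30, 184], [-26, 196], [-22, 197]]
```

The front end now sits about 40 mm past the edge. I lift off gently so the bed rises with me.

Emit:
apply_moves(
  plan=[
    [0,0,0,-0.003,0],
    [0,0,0,-0.006,0],
    [0,0,0,-0.009,0],
    [0,0,0,-0.012,0],
    [0,0,0,-0.015,0],
    [0,0,0,-0.018,0],
    [0,0,0,-0.021,0],
    [0,0,0,-0.03,0],
    [0,0,0,-0.05,0],
    [0.085,0,0,-0.07,0],
    [0.085,0,0,-0.07,0],
    [0.085,0,0,-0.07,0],
  ],
)

```text
t: 9.57
tool_pos: [0.5421, -0.2019, 0.29]
tool_rot: [-0.306, 3.125, -0.002]
contact_force: [-0.2, 0.1, -0.3]
opening: 0.0359
grip_force: 0.0
```

```bash
python3 -c "
import h
from h import *
h.ZP=.063
p=eyes.get_image('scene')
front(p)
cv2.imwrite('pics/s2.png',cv2.resize(p['img'][150:260,210:330],(640,587)))
togo(bedpt(-.105),.063-.003+ctrl.pinch_z+.06,BY)"
```

```text
[[-150, 81], [-146, 81], [-142, 82], [-138, 81], [-134, 82], [-130, 103], [-126, 161], [-122, 187], [-118, 192], [-114, 197], [-110, 196], [-106, 196], [-102, 197], [-98, 195], [-94, 197], [-90, 196], [-86, 196], [-82, 196], [-78, 197], [-74, 197], [-70, 198], [-66, 198], [-62, 198], [-58, 198], [-54, 198], [-50, 197], [-46, 197], [-42, 198], [-38, 197], [-34, 198], [-30, 198], [-26, 197], [-22, 197]]
shift mm [66.6 -0.6 13.8] roll 0.0022 q6 -2.25 F [ 0.  -0.7  0. ] t 9.62
```

View pics/s2.png

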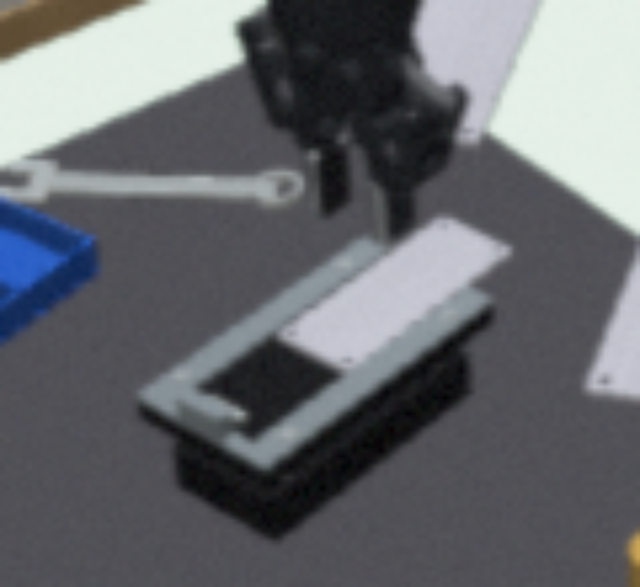

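The plate overhangs the front edge and lies flat, from crop ≈ (345,360) at the back to (510,250) at the front. The gripper is opening above it. I move over the overhang with the jaws wide.

Emit:
apply_moves(
  plan=[
    [0.085,0.03,0,0,0.002],
    [0.085,0.06,-0.001,0,0.002],
    [0.085,0.0685,-0.001,0,0.002],
    [0.085,0.0685,-0.001,0,0.002],
    [0.085,0.0685,-0.001,0.03,0.002],
    [0.085,0.0685,-0.001,0.055,0.002],
    [0.085,0.0685,-0.001,0.07,0.002],
    [0.085,0.0685,-0.001,0.077,0.002],
    [0.085,0.0685,-0.001,0.077,0.002],
    [0.085,0.0685,-0.001,0.077,0.002],
  ],
)

```text
t: 10.45
tool_pos: [0.4754, -0.2159, 0.2116]
tool_rot: [0.304, -3.127, -0.0]
contact_force: [-0.2, -0.7, 0.4]
opening: 0.0852
grip_force: 0.0
```

```bash
python3 -c "
from h import *
togo(bedpt(-.107),.213,BY);print(ctrl.pinch_z)
p=eyes.get_image('scene')
cv2.imwrite('pics/s3.png',cv2.resize(p['img'][150:260,210:330],(640,587),interpolation=cv2.INTER_CUBIC))"
```

```text
shift mm [ 0.8  0.6 -1.4] roll 0.0005 q6 -2.33 F [-0.2 -0.7  0.4] t 10.45
0.1547
```

View pics/s3.png

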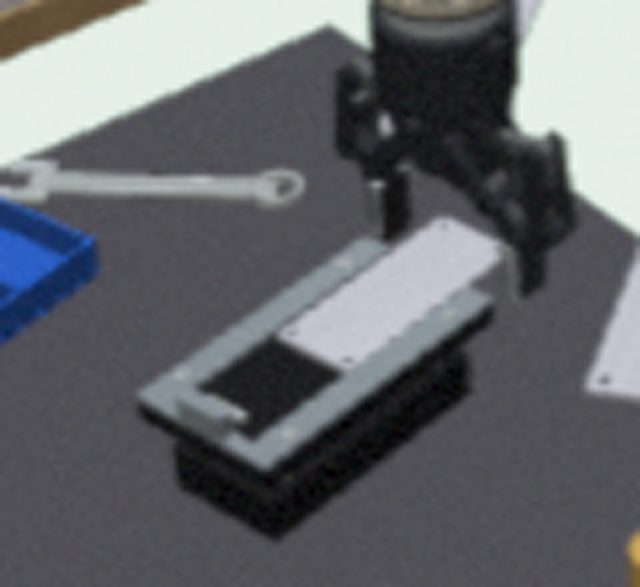

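The open fingers straddle the overhanging end, at crop ≈ (395,220) and (530,275), clear of the bed. I close on the plate.

Emit:
apply_moves(
  newtons=50,
  plan=[
    [0.07,0,0.0005,0,0],
    [0.06,0,0.0005,0,0],
    [0.055,0,0.0005,0,0],
    [0.05,0,0.0005,0,0],
    [0.045,0,0.0005,0,0],
    [0.04,0,0.0005,0,0],
    [0.04,0,0.0005,0,0],
    [0.04,0,0.0005,0,0],
  ],
)

```text
t: 11.17
tool_pos: [0.4749, -0.2156, 0.2119]
tool_rot: [-0.303, 3.127, -0.001]
contact_force: [0.3, -0.6, 1.0]
opening: 0.0485
grip_force: 51.2
```

Emit:
apply_moves(
  plan=[
    [0.04,0,0,-0.003,0],
    [0.04,0,0,-0.01,0],
    [0.04,0,0,-0.02,0],
    [0.04,0,0,-0.035,0],
    [0.04,0,0,-0.05,0],
    [0.04,0,0,-0.065,0],
    [0.04,0,0,-0.08,0],
    [0.04,0,0,-0.095,0],
    [0.04,0,0,-0.105,0],
    [0.04,0,0,-0.11,0],
    [0.04,0,0,-0.11,0],
  ],
)

```text
t: 12.08
tool_pos: [0.4751, -0.2157, 0.3235]
tool_rot: [-0.303, 3.125, -0.003]
contact_force: [0.2, 0.1, -0.6]
opening: 0.0485
grip_force: 51.5
```

```bash
python3 -c "
from h import *
p=eyes.get_image('scene');W=world(p);q=eyes.get_image('top');V=world(q)
o=telemetry.get_obs();print(o['tool_pos'])
cv2.imwrite('pics/s4.png',cv2.resize(p['img'][130:260,200:330],(587,587),interpolation=cv2.INTER_CUBIC))
for n,P in(('scene',W),('top',V)):
  for x in (-.01,-.02,-.03,-.04,-.05,-.06,-.07,-.08):
    c=bedpt(x);m=(np.hypot(P[...,0]-c[0],P[...,1]-c[1])<.008)&(P[...,2]>.1);print(n,x,m.sum(),np.nanmedian(P[m][:,2]).round(4) if m.any() else None)"
```

```text
[ 0.47456011 -0.21539324  0.3212154 ]
scene -0.01 19 0.174
scene -0.02 18 0.174
scene -0.03 16 0.1727
scene -0.04 19 0.1733
scene -0.05 19 0.1746
scene -0.06 22 0.1747
scene -0.07 152 0.3238
scene -0.08 130 0.3403
top -0.01 30 0.1728
top -0.02 15 0.1719
top -0.03 1 0.1759
top -0.04 0 None
top -0.05 6 0.4482
top -0.06 21 0.4503
top -0.07 33 0.4572
top -0.08 37 0.4631
```

View pics/s4.png

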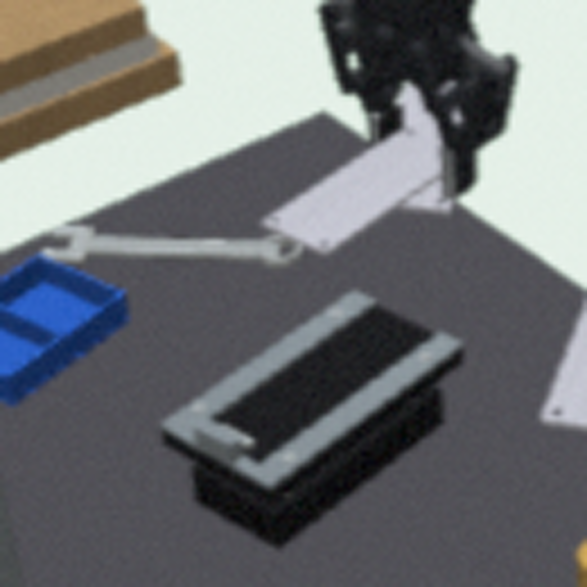

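The plate is held level, from crop ≈ (325,245) to (440,170), at the expected height. I carry it over to the case.

```bash
python3 -c "
from h import *
C=np.array([.6253,.1617]);Y=-.336
togo(C-.0437*np.array([np.cos(Y),np.sin(Y)]),.3235,Y)"
```

```text
shift mm [-182.6  363.2   -2.2] roll 0.5292 q6 -2.33 F [-0.1  0.9 -2. ] t 12.18
```

Emit:
apply_moves(
  plan=[
    [0.04,-0.005,0.01,0,0.02],
    [0.04,-0.016,0.032,0,0.06],
    [0.04,-0.032,0.064,0,0.11],
    [0.04,-0.05,0.1,0,0.17],
    [0.04,-0.068,0.136,0,0.23],
    [0.04,-0.086,0.172,0,0.29],
    [0.04,-0.104,0.208,0,0.35],
    [0.04,-0.122,0.244,0,0.41],
    [0.04,-0.14,0.28,0,0.46],
    [0.04,-0.156,0.312,0,0.5],
    [0.04,-0.17,0.34,0,0.52],
    [0.04,-0.179,0.357,0,0.529],
  ],
)

```text
t: 13.18
tool_pos: [0.5817, 0.1722, 0.3198]
tool_rot: [-0.522, -3.095, -0.0]
contact_force: [-0.2, -0.7, 0.2]
opening: 0.0483
grip_force: 51.6
```

Emit:
apply_moves(
  plan=[
    [0.04,-0.003,0.005,0.005,0],
    [0.04,-0.003,0.005,0.02,0],
    [0.04,-0.003,0.005,0.04,0],
    [0.04,-0.003,0.005,0.055,0],
    [0.04,-0.003,0.005,0.065,0],
    [0.04,-0.003,0.005,0.07,0],
    [0.04,-0.003,0.005,0.07,0],
    [0.04,-0.003,0.005,0.07,0],
  ],
)

```text
t: 13.85
tool_pos: [0.5865, 0.1726, 0.2516]
tool_rot: [-0.526, -3.097, 0.0]
contact_force: [-0.6, -0.1, -1.0]
opening: 0.0481
grip_force: 51.7
```

```bash
python3 -c "
from h import *
C=np.array([.6253,.1617]);Y=-.336
togo(C-.0437*np.array([np.cos(Y),np.sin(Y)]),.2119,Y)
o=[]
for n,w in(('scene',(290,240,400,340)),('top',(245,160,320,235))):
  p=eyes.get_image(n);c=p['img'][w[1]:w[3],w[0]:w[2]];o.append(cv2.resize(c,(400,400),interpolation=cv2.INTER_CUBIC));np.save(n+'.npy',p['img'])
cv2.imwrite('pics/s5.png',np.hstack(o))"
```

```text
shift mm [ 3.5  2.5 39.7] roll -0.0002 q6 -1.07 F [-0.6 -0.1 -1. ] t 13.85
```

View pics/s5.png

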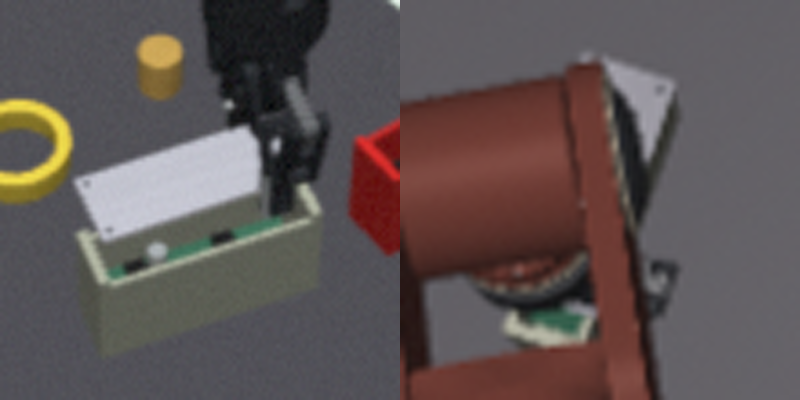

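The scene view shows the plate level over the case. Its far end, with corners at crop ≈ (78,183) and (103,240), lies near the case's far raised end, and the top view is mostly blocked by the arm. I now measure the plate and case from the scene camera.

```bash
cat > m.py <<'E'
from h import *
np.set_printoptions(precision=1,suppress=True)
C=np.array([.6253,.1617]);Y=-.336
ex=np.array([np.cos(Y),np.sin(Y)]);ey=np.array([-ex[1],ex[0]])
def ext(p,m,h):
    v,u=np.nonzero(m);X=onplane(p,np.c_[u,v],h)[:,:2]-C
    a=X@ex*1000;b=X@ey*1000;return np.percentile(a,[0,1,99,100]),np.percentile(b,[0,1,99,100])
def big(m):
    k,l,s,_=cv2.connectedComponentsWithStats(m.astype(np.uint8),connectivity=8);return l==1+np.argmax(s[1:,4])
if __name__=="__main__":
    for n,w,thr in(("scene",(305,275,385,335),(125,135,145,155)),("top",(260,168,302,235),(90,100,110))):
        p=eyes.get_image(n);i0=cv2.imread(f"pics/{n}0.png").astype(int)
        win=np.zeros((480,640),bool);win[w[1]:w[3],w[0]:w[2]]=1
        for t in thr:
            m=big(win&(i0.min(2)>t));print(n,"case",t,m.sum(),*ext(p,m,.063))
        i=p["img"].astype(int);win=np.zeros((480,640),bool);win[240:310,305:368]=1
        if n=="scene":
            for t in(140,160):
                m=big(win&(i[...,0]>=i[...,2]-2)&(i.min(2)>t));h=.063+telemetry.get_obs()["tool_pos"][2]-.2119
                print("plate",t,m.sum(),h,*ext(p,m,h))
        else:
            win[:]=0;win[160:210,280:300]=1
            m=big(win&(i.min(2)>120));print("plate",m.sum(),*ext(p,m,h))
E
python3 m.py
```

```text
scene case 125 185 [-66.3 -64.5  71.   71. ] [-20.7 -19.1  24.1  24.3]
scene case 135 53 [48.7 49.8 71.  71. ] [-19.8 -19.4  23.   23.1]
scene case 145 29 [58.3 58.9 69.9 69.9] [-19.8 -19.6  16.   16.3]
scene case 155 17 [65.7 66.  69.9 69.9] [-16.9 -16.8  16.1  16.3]
plate 140 823 0.10412504970023853 [-44.8 -41.3  70.7  71.8] [-26.1 -24.9  24.9  25.8]
plate 160 781 0.10412504970023853 [-43.2 -40.7  69.7  70.8] [-25.2 -24.2  23.7  24.7]
top case 90 576 [-100.   -95.8   34.3   41.3] [-88.2 -84.6  -9.7  -0.5]
top case 100 306 [-75.1 -74.3  77.7  77.9] [-20.5 -20.4  24.   24.9]
top case 110 256 [-74.3 -74.3  76.4  76.9] [-20.4 -20.3  22.8  23.2]
plate 101 [31.1 33.7 73.6 73.7] [-27.1 -26.2   9.   11.6]
```

Emit:
apply_moves(
  plan=[
    [0.04,0.004,0.001,0.003,0],
    [0.04,0.007,0.002,0.01,0],
    [0.04,0.007,0.002,0.018,0],
    [0.04,0.007,0.002,0.024,0],
    [0.04,0.007,0.002,0.027,0],
    [0.04,0.007,0.002,0.027,0],
    [0.04,0.007,0.002,0.027,0],
  ],
)

```text
t: 14.63
tool_pos: [0.5803, 0.1771, 0.224]
tool_rot: [-0.525, -3.096, 0.001]
contact_force: [0.0, 0.2, -0.6]
opening: 0.0485
grip_force: 51.7
```

Run:
```python
from m import *
z=[]
p=eyes.get_image("scene");o=telemetry.get_obs();print(o["tool_pos"],o["t"])
togo(C-.0437*ex,.2119,Y)
g=cv2.cvtColor(p["img"],cv2.COLOR_BGR2GRAY).astype(np.float32);g0=cv2.cvtColor(cv2.imread("pics/scene0.png"),cv2.COLOR_BGR2GRAY).astype(np.float32)
def prof(g,xs,ys,h,ax):
    out=[]
    for a in xs:
        pts=np.array([proj(p,np.r_[C+(ex*a+ey*b if ax==0 else ex*b+ey*a),h]) for b in ys],np.float32)
        out.append(cv2.remap(g,pts[:,0:1],pts[:,1:2],cv2.INTER_LINEAR).mean())
    return list(zip((xs*1000).round(1).tolist(),np.round(out).astype(int).tolist()))
h=.063+o["tool_pos"][2]-.2119;print("h",h)
xa=np.arange(.054,.086,.002)
print("case ends .066",prof(g0,xa,np.arange(-.014,.015,.004),.066,0))
print("near end",prof(g0,-xa,np.arange(-.014,.015,.004),.066,0))
print("plate end",prof(g,xa,np.arange(-.02,.021,.004),h,0))
ya=np.arange(-.034,.035,.002)
print("case walls .060",prof(g0,ya,np.arange(-.05,.05,.005),.060,1))
print("plate sides",prof(g,ya,np.arange(-.01,.05,.005),h,1))
cv2.imwrite('pics/s6.png',cv2.resize(p['img'][260:335,300:390],(780,600),interpolation=cv2.INTER_CUBIC))
```

```text
[0.6 0.2 0.2] 14.6833
shift mm [-3.7  0.2 12.7] roll 0.0002 q6 -1.06 F [ 0.3  0.3 -0.5] t 14.68
h 0.07567195968164594
case ends .066 [(54.0, 101), (56.0, 102), (58.0, 102), (60.0, 103), (62.0, 107), (64.0, 119), (66.0, 146), (68.0, 169), (70.0, 173), (72.0, 148), (74.0, 107), (76.0, 83), (78.0, 79), (80.0, 80), (82.0, 81), (84.0, 81)]
near end [(-54.0, 101), (-56.0, 100), (-58.0, 99), (-60.0, 98), (-62.0, 95), (-64.0, 93), (-66.0, 93), (-68.0, 103), (-70.0, 131), (-72.0, 162), (-74.0, 172), (-76.0, 158), (-78.0, 122), (-80.0, 91), (-82.0, 82), (-84.0, 81)]
plate end [(54.0, 193), (56.0, 188), (58.0, 186), (60.0, 189), (62.0, 172), (64.0, 136), (66.0, 114), (68.0, 123), (70.0, 143), (72.0, 152), (74.0, 143), (76.0, 114), (78.0, 89), (80.0, 81), (82.0, 81), (84.0, 81)]
case walls .060 [(-34.0, 81), (-32.0, 81), (-30.0, 81), (-28.0, 81), (-26.0, 82), (-24.0, 86), (-22.0, 104), (-20.0, 134), (-18.0, 149), (-16.0, 133), (-14.0, 109), (-12.0, 96), (-10.0, 92), (-8.0, 92), (-6.0, 92), (-4.0, 92), (-2.0, 92), (0.0, 93), (2.0, 96), (4.0, 99), (6.0, 99), (8.0, 96), (10.0, 91), (12.0, 87), (14.0, 87), (16.0, 104), (18.0, 136), (20.0, 152), (22.0, 134), (24.0, 109), (26.0, 96), (28.0, 92), (30.0, 91), (32.0, 91), (34.0, 91)]
plate sides [(-34.0, 82), (-32.0, 81), (-30.0, 82), (-28.0, 84), (-26.0, 97), (-24.0, 129), (-22.0, 169), (-20.0, 191), (-18.0, 197), (-16.0, 198), (-14.0, 197), (-12.0, 197), (-10.0, 196), (-8.0, 197), (-6.0, 197), (-4.0, 196), (-2.0, 196), (0.0, 197), (2.0, 199), (4.0, 200), (6.0, 200), (8.0, 199), (10.0, 199), (12.0, 198), (14.0, 199), (16.0, 200), (18.0, 200), (20.0, 199), (22.0, 199), (24.0, 194), (26.0, 171), (28.0, 141), (30.0, 135), (32.0, 151), (34.0, 148)]
```

View pics/s6.png

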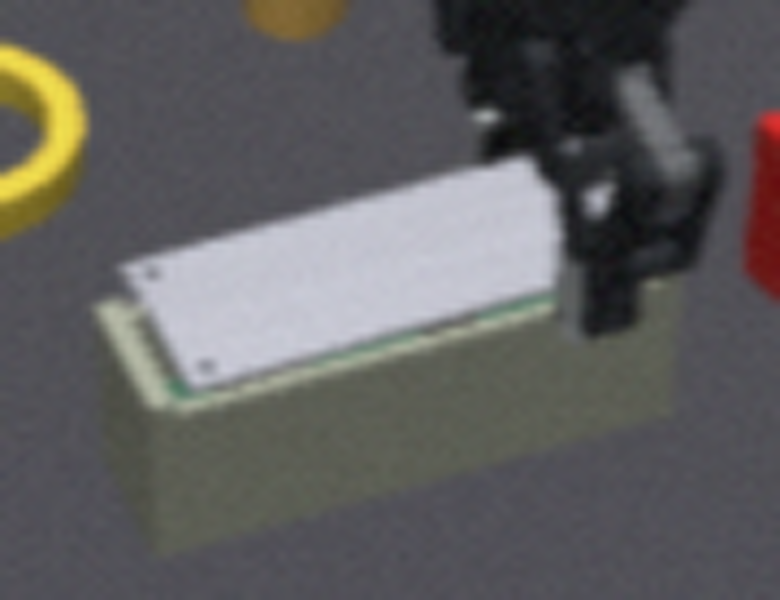

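The scene profiles put the case centre at (−2.3, +1.0) mm and the plate centre at (−1.6, +1.3) mm, both in the same camera frame. They agree to under 1 mm. The picture shows the plate just inside the far raised end (crop ≈ (130,330)). I lower it slowly.

Emit:
apply_moves(
  plan=[
    [0.04,0.0007,0,0.002,0],
    [0.04,0.0007,0,0.004,0],
    [0.04,0.0007,0,0.006,0],
    [0.04,0.0007,0,0.008,0],
    [0.04,0.0007,0,0.009,0],
    [0.04,0.0007,0,0.01,0],
    [0.04,0.0007,0,0.01,0],
    [0.04,0.0007,0,0.01,0],
  ],
)

```text
t: 15.35
tool_pos: [0.5797, 0.1774, 0.2145]
tool_rot: [-0.525, -3.097, 0.0]
contact_force: [0.9, -1.0, -1.6]
opening: 0.0485
grip_force: 51.7
```

Emit:
apply_moves(
  plan=[
    [0.04,0,0,0.0005,0],
    [0.04,0,0,0.001,0],
    [0.04,0,0,0.001,0],
  ],
)

```text
t: 15.6
tool_pos: [0.5797, 0.1774, 0.2136]
tool_rot: [0.525, 3.097, 0.0]
contact_force: [0.9, -0.7, 0.0]
opening: 0.0479
grip_force: 51.7
```

Emit:
apply_moves(
  plan=[
    [0.04,0,0,0.0005,0],
    [0.04,0,0,0.001,0],
    [0.04,0,0,0.001,0],
  ],
)

```text
t: 15.85
tool_pos: [0.5798, 0.1774, 0.2128]
tool_rot: [0.525, 3.097, 0.0]
contact_force: [0.0, 0.1, 1.0]
opening: 0.0486
grip_force: 51.7
```

Emit:
apply_moves(
  plan=[
    [0.04,0,0,0.0003,0],
    [0.04,0,0,0.0005,0],
    [0.04,0,0,0.0005,0],
  ],
)

```text
t: 16.1
tool_pos: [0.58, 0.1774, 0.2128]
tool_rot: [0.525, 3.097, 0.0]
contact_force: [-1.0, -0.2, 4.1]
opening: 0.0482
grip_force: 51.9
```

```bash
cat > chk.py <<'E'
from m import *
p=eyes.get_image("scene");g=cv2.cvtColor(p["img"],cv2.COLOR_BGR2GRAY).astype(np.float32)
def prof(xs,ys,h,ax):
    out=[]
    for a in xs:
        pts=np.array([proj(p,np.r_[C+(ex*a+ey*b if ax==0 else ex*b+ey*a),h]) for b in ys],np.float32)
        out.append(cv2.remap(g,pts[:,0:1],pts[:,1:2],cv2.INTER_LINEAR).mean())
    return list(zip((xs*1000).round(1).tolist(),np.round(out).astype(int).tolist()))
print("end",prof(np.arange(.054,.08,.002),np.arange(-.016,.017,.004),.063,0))
print("near",prof(-np.arange(.054,.08,.002),np.arange(-.016,.017,.004),.063,0))
ya=np.r_[np.arange(-.032,-.015,.002),np.arange(.018,.036,.002)]
for x0 in(-.05,.0,.035): print("sides",x0,prof(ya,np.arange(x0,x0+.02,.005),.063,1))
W=world(p)
for x in(-.05,-.02,.01,.05):
    c=C+ex*x;m=np.hypot(W[...,0]-c[0],W[...,1]-c[1])<.008;print(x,np.nanmedian(W[m][:,2])*1000)
E
python3 chk.py
```

```text
end [(54.0, 195), (56.0, 193), (58.0, 194), (60.0, 190), (62.0, 165), (64.0, 149), (66.0, 162), (68.0, 175), (70.0, 167), (72.0, 131), (74.0, 96), (76.0, 81), (78.0, 79)]
near [(-54.0, 69), (-56.0, 46), (-58.0, 43), (-60.0, 52), (-62.0, 63), (-64.0, 65), (-66.0, 56), (-68.0, 43), (-70.0, 35), (-72.0, 31), (-74.0, 32), (-76.0, 36), (-78.0, 40)]
sides -0.05 [(-32.0, 54), (-30.0, 55), (-28.0, 66), (-26.0, 97), (-24.0, 145), (-22.0, 178), (-20.0, 190), (-18.0, 193), (-16.0, 192), (18.0, 133), (20.0, 129), (22.0, 122), (24.0, 111), (26.0, 92), (28.0, 76), (30.0, 65), (32.0, 60), (34.0, 59)]
sides 0.0 [(-32.0, 81), (-30.0, 82), (-28.0, 94), (-26.0, 121), (-24.0, 160), (-22.0, 187), (-20.0, 196), (-18.0, 198), (-16.0, 197), (18.0, 199), (20.0, 198), (22.0, 196), (24.0, 180), (26.0, 144), (28.0, 114), (30.0, 99), (32.0, 93), (34.0, 92)]
sides 0.035 [(-32.0, 82), (-30.0, 83), (-28.0, 91), (-26.0, 116), (-24.0, 156), (-22.0, 184), (-20.0, 191), (-18.0, 189), (-16.0, 194), (18.0, 192), (20.0, 192), (22.0, 193), (24.0, 182), (26.0, 149), (28.0, 117), (30.0, 98), (32.0, 93), (34.0, 93)]
-0.05 357.63250092257584
-0.02 261.86556156208565
0.01 63.699763073968185
0.05 63.527613616424006
```

The plate sits on the rim, level and centred, with a gap showing at the far end. I release and retreat.

Emit:
apply_moves(
  plan=[
    [0.05,0,0,-0.0005,0],
    [0.055,0,0,-0.0005,0],
    [0.065,0,0,-0.0005,0],
    [0.075,0,0,-0.0005,0],
    [0.085,0,0,-0.0005,0],
    [0.085,0,0,-0.0005,0],
    [0.085,0,0,-0.02,0],
    [0.085,0,0,-0.05,0],
    [0.085,0,0,-0.09,0],
    [0.085,0,0,-0.13,0],
    [0.085,0,0,-0.15,0],
    [0.085,0,0,-0.15,0],
  ],
)

```text
t: 17.15
tool_pos: [0.5813, 0.1777, 0.37]
tool_rot: [0.523, 3.086, 0.007]
contact_force: [0.2, -0.2, 1.1]
opening: 0.085
grip_force: 0.0
```

Emit:
apply_moves(
  plan=[
    [0.085,0.03,0,0,0],
    [0.085,0.07,0,0,0],
    [0.085,0.11,0,0,0],
    [0.085,0.13,0,0,0],
    [0.085,0.13,0,0,0],
  ],
)

```text
t: 17.57
tool_pos: [0.4538, 0.2212, 0.3604]
tool_rot: [-0.52, -3.095, 0.001]
contact_force: [0.6, 1.0, -0.6]
opening: 0.0849
grip_force: 0.0
```

```bash
python3 chk.py
python3 - <<'E'
from m import *
for n,w in(("top",(255,165,305,240)),("scene",(300,270,390,335))):
    p=eyes.get_image(n);i=p["img"].astype(int);win=np.zeros((480,640),bool);win[w[1]:w[3],w[0]:w[2]]=1
    for t in(120,130,150,165):
        m=win&(i.min(2)>t)&(i[...,0]>=i[...,2]-2)
        if m.sum()>50:m=big(m);print(n,t,m.sum(),rect(p,m,.063),*ext(p,m,.063))
print(telemetry.get_obs()["contact_force"],telemetry.get_obs()["t"])
E
```

```text
end [(54.0, 195), (56.0, 194), (58.0, 195), (60.0, 190), (62.0, 165), (64.0, 149), (66.0, 161), (68.0, 175), (70.0, 167), (72.0, 131), (74.0, 95), (76.0, 82), (78.0, 79)]
near [(-54.0, 197), (-56.0, 197), (-58.0, 196), (-60.0, 194), (-62.0, 193), (-64.0, 192), (-66.0, 182), (-68.0, 155), (-70.0, 131), (-72.0, 146), (-74.0, 170), (-76.0, 171), (-78.0, 148)]
sides -0.05 [(-32.0, 83), (-30.0, 86), (-28.0, 98), (-26.0, 130), (-24.0, 170), (-22.0, 189), (-20.0, 195), (-18.0, 196), (-16.0, 196), (18.0, 197), (20.0, 196), (22.0, 191), (24.0, 170), (26.0, 136), (28.0, 109), (30.0, 97), (32.0, 93), (34.0, 92)]
sides 0.0 [(-32.0, 82), (-30.0, 84), (-28.0, 95), (-26.0, 122), (-24.0, 163), (-22.0, 189), (-20.0, 197), (-18.0, 198), (-16.0, 198), (18.0, 199), (20.0, 198), (22.0, 195), (24.0, 177), (26.0, 142), (28.0, 112), (30.0, 97), (32.0, 93), (34.0, 92)]
sides 0.035 [(-32.0, 82), (-30.0, 83), (-28.0, 91), (-26.0, 115), (-24.0, 156), (-22.0, 183), (-20.0, 190), (-18.0, 189), (-16.0, 194), (18.0, 193), (20.0, 193), (22.0, 193), (24.0, 182), (26.0, 148), (28.0, 117), (30.0, 99), (32.0, 94), (34.0
[... 264 characters left out ...]
.7, 129.9]), -0.329) [-64.5 -63.6  63.2  65.2] [-24.  -23.1  24.6  25.5]
top 150 639 (array([624.4, 162.6]), array([ 45. , 126.8]), -0.326) [-64.5 -61.5  60.5  62.3] [-21.5 -21.   22.6  23.6]
scene 120 995 (array([623.3, 163. ]), array([ 52.8, 134.3]), -0.327) [-69.5 -67.9  62.6  64.7] [-26.2 -25.3  26.5  27.5]
scene 130 973 (array([623.3, 162.9]), array([ 52. , 134.3]), -0.326) [-69.5 -67.4  62.5  64.7] [-25.8 -25.   25.9  26.9]
scene 150 918 (array([622.7, 163.1]), array([ 50.5, 130.8]), -0.328) [-68.2 -66.7  60.5  62.5] [-25.  -24.2  25.   26.1]
scene 165 874 (array([622.7, 162.9]), array([ 48.5, 129. ]), -0.332) [-67.4 -66.1  60.5  61.5] [-24.1 -23.4  23.9  24.7]
[-1.  -0.  -0.5] 17.7167
```

The plate shows a gap at both raised ends, lies flat, is centred within about 1 mm, and is released with the arm clear. I hand it in.

```bash
python3 -c "
from station import ctrl
print(ctrl.finish_job())"
```

```text
the job is handed in; nothing more can be done
None
```

The cover plate lies flat and released on the grey case's rim, between the raised ends and within about 1 mm of centre by the cameras; I handed the job in at about 18 s, and no verdict came back.

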